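Overhang a case cover at the table edge for screwing from below

TASK

The case cover, the flat white panel with the round fan opening, lies on the café table. With the fingertips slide it out over the table's far edge (the one away from the robot) until its long side nearest that edge sticks out 30 mm past it, square to the edge, so that this side's two screw holes hang free for screws from below. Keep the cover flat on the table all the way, never lifting it or letting it fall, and leave the plain panel, the open case, the mug and the screwdriver where they are.

Things in the scene. Friction and masses are not known exactly. Their poses are not given: they have to be found in the camera images.
- cover: cover to be slid: flat white acrylic panel, 95 (its x) by 130 (its y) by 6 mm thick, about 75 g, loose on the table; 57 mm round fan opening through its middle, a 6 mm screw hole near each corner. Origin: centre of its underside. z up; x points to the long side that is to stick out, at the start towards the edge within 0.4 rad. Lies left or right of the plain panel
- hole_left (a point): mouth (top face) of the cover's screw hole at its +x, +y corner: 15 mm in from the long side at +x and 12 mm in from the short side at +y
- hole_right (a point): the same for the hole at the cover's +x, -y corner; the two are 106 mm apart
- edge (a point): middle of the table's far edge, on the table top (level, z = 0, 30 mm thick, 1.6 m long, edge rounded by 4 mm). x points outward, square to the edge; y runs along the edge; z up. Past the edge is nothing down to the floor, 0.75 m below. The table stands a little differently to the robot each time
- back_panel: plain panel, to be left alone: same white acrylic and size as the cover (95 x 130 x 6 mm) with the four screw holes but no fan opening, lying beside the cover, over 100 mm from it. Origin at the centre of its underside, x and y as for the cover
- case: open case of the device, to be left alone: clear box, 95 mm (x) by 130 mm (y) by 55 mm high, circuit board inside. Origin at the centre of its underside
- mug: white mug, to be left alone: 82 mm across, 88 mm high, handle at its +y. Origin at the centre of its underside
- screwdriver: screwdriver, to be left alone: 170 mm long, lying along its x, handle to -x, between the two panels. Origin on the table under its middle

How it is judged:
By the outcome, as a careful person would: the job done as asked, in the order asked, and still so for the second after the job is handed in, with the robot touching nothing.
It also fails if it takes over 40 s, if anything falls off the work surface, if the arm or the gripper's body presses on something with over 40 N, if the wrist force passes 120 N, or if a joint passes its speed limit or range.

ROBOT

A 7-joint arm with a two-finger parallel gripper is mounted at the origin on the work surface. World frame = base frame: x ahead of the robot, y to its left, z up, the work surface at z = 0. Lengths are in mm, angles in rad, forces in N, time in s.
With the tool pointing down it reaches from about 425 to 925 mm from the base axis. Payload 6.8 kg.
Tool frame: the origin (TCP) lies at the very end of the fingers, on their centre line; the grasp point (between the pads) lies bot.tcp_to_grasp behind it (bot.tcp_to_grasp is the distance from the TCP to the grasp point, in mm); z points along the fingers, y is the direction in which the jaws open and shut (so a half turn about z gives the same grasp; the last joint's range is limited). The gripper opens to 85 mm and grips with 20 to 120 N. Pads are 22 mm wide; open, the fingers measure 114 mm over their backs; the gripper's body (76 mm by 85 mm) begins 54 mm behind the grasp point. The pads swing forward as they close: fully open they stand 13 mm farther back than shut.
Start: joints at [1.125, 0.477, 0.022, 1.555, -0.011, 1.109, -0.083], TCP at [223.713, -636.867, 231.308] pointing down, gripper open.
Joint ranges: [-2.96, 2.96], [-0.34, 2.1], [-1.41, 1.46], [0.24, 2.44], [-1.37, 4.51], [0.17, 1.92], [-2.96, 2.96]. Speed limits (rad/s): [2.39, 2.39, 3.14, 3.14, 3.14, 3.14, 3.14].

INTERFACE

Orientations are given as a rotation vector (axis times angle).
In Python, from station import bot gives the robot as it stands. The module is installed in compiled form; this text tells all that it offers.
- The arm moves only by the tool send_rows, never from a script. Its argument "rows" is a list that holds one entry, the list of rows, each a list of 7 numbers: the shift along the tool's x, y, z in units of 0.25 m (1.0 is 0.25 m), then the turn, a rotation vector about the tool's x, y, z in units of 180 degrees (1.0 is 180 degrees), then the gripper's target within -1 to 1 (shut at 1, half-way at 0, fully open at -1). In form: [[[x, y, z, wx, wy, wz, gripper], ...]]. A call has 1 to 5 rows; each row is the pose to reach, as a shift and turn from the pose measured when the call began, along the tool's axes at that moment, turning the shorter way round; what a row does not reach only later rows make up. A row lasts 1/10 s, in which the tool goes at most 50 mm and 8.59 degrees, less where a joint would pass 70% of its speed; a pose out of reach is approached as far as the arm can. A call with a number of a shift or a turn outside -1 to 1 is refused whole. A call with a gripper value outside its range is refused whole. The fingers move at their own pace and stop on an object; the grip force is fixed at half the most. Time passes only in rows, so rows that repeat a pose let the fingers close. It gives the time, the measured TCP pose, the force and the opening at its end, in the units of the state.
- bot.sense(): the state, without advancing time (a new reading comes with each control period).
- bot.grab_frame(name): name is "scene" or "top"; returns a dict with "color" (384x512x3 uint8, red, green, blue), "intrinsics" (3x3 intrinsics, pixels), "cam_to_world" (4x4, takes a point from camera to world coordinates). Camera axes: x right, y down, z forward; pixel columns grow to the right and rows downward; lengths in mm; the calibration is good to about 2 mm. A picture is of the moment at which its call begins. There is no depth.
- bot.sign_off(): hands the job in, once; it reports no verdict.
The state is a dict: "time_s": time; "joints": joint angles; "joint_velocities": joint speeds; "joint_torque": joint torques, N m; "position": TCP position; "eef_rot": TCP orientation; "ft_force": force on the tool from outside, world axes, zero at the start; "moment": the same for the moment, N m; "finger_gap": finger opening in mm.
Only numpy, scipy, OpenCV 4.12 (cv2) and the standard library are available. Lean on these libraries where they do the work, as an engineer would, in place of code of your own. Each camera call takes 0.05 s, during which the arm holds its last target. There are 200 camera calls.

## Working session

There is one attempt and no reset: what is moved stays moved. The work goes in short steps, Python scripts to look and compute and a tool call to move; the robot and the scene stay as the last step left them, time stands still between calls to the robot, and variables do not carry over. Pictures are saved under pics/ and viewed, about 8 in all and at most 12, crops included, and the job is handed in when it is done.

Besides the shell and the picture viewer there is one more tool, called after "Emit:" in YAML: its name, and indented under it one key for each argument. send_rows: Moves the arm, as the interface text tells. Shifts and turns lie within -1 to 1; 1 stands for 0.25 m of shift or 180 degrees of turn. Its arguments: {"type":"object","properties":{"rows":{"type":"array"}},"required":["rows"]}

```bash
mkdir -p pics; cat > h.py <<'E'
import numpy as np, cv2
from station import bot
from scipy.spatial.transform import Rotation as R
def grab(name, fn):
    f=bot.grab_frame(name); cv2.imwrite('pics/'+fn, f['color'][:,:,::-1]); np.savez('pics/'+fn[:-4]+'.npz',**{k:np.array(v) for k,v in f.items()}); return f
def ray(f,uv,z):
    uv=np.atleast_2d(np.array(uv,float)); K=np.array(f['intrinsics']);T=np.array(f['cam_to_world'])
    d=(np.linalg.inv(K)@np.c_[uv,np.ones(len(uv))].T).T@T[:3,:3].T
    o=T[:3,3]; return o+d*((z-o[2])/d[:,2])[:,None]
def pix(f,P):
    T=np.linalg.inv(np.array(f['cam_to_world'])); P=np.atleast_2d(P)
    c=P@T[:3,:3].T+T[:3,3]; q=c@np.array(f['intrinsics']).T; return q[:,:2]/q[:,2:]
E
python3 - <<'E'
from h import *
a=grab('top','t1.png');b=grab('scene','s1.png')
for f in (a,b): print(np.round(f['cam_to_world'],3).tolist(), np.round(f['intrinsics'],1).tolist())
s=bot.sense();print({k:np.round(s[k],3).tolist() for k in s}, bot.tcp_to_grasp)
E
```

```text
[[-0.015, -0.996, 0.092, 506.647], [-1.0, 0.017, 0.016, 15.338], [-0.017, -0.092, -0.996, 1121.232], [0.0, 0.0, 0.0, 1.0]] [[387.7, 0.0, 251.9], [0.0, 387.7, 187.1], [0.0, 0.0, 1.0]]
[[0.883, 0.404, -0.239, 896.138], [0.469, -0.747, 0.471, -524.284], [0.012, -0.528, -0.849, 1033.387], [0.0, 0.0, 0.0, 1.0]] [[370.3, 0.0, 261.2], [0.0, 370.3, 189.4], [0.0, 0.0, 1.0]]
{'time_s': 0.1, 'joints': [1.125, 0.478, 0.022, 1.556, -0.012, 1.109, -0.083], 'joint_velocities': [-0.001, -0.003, 0.0, -0.002, -0.001, -0.001, 0.001], 'joint_torque': [0.004, -59.776, 1.614, -28.195, 0.013, 0.005, -0.0], 'position': [223.518, -636.36, 230.423], 'eef_rot': [-3.095, -0.528, 0.001], 'ft_force': [-1.111, 0.158, -0.638], 'moment': [-0.032, 0.018, 0.004], 'finger_gap': 85.454} 18.700000000000003
```

View pics/t1.png

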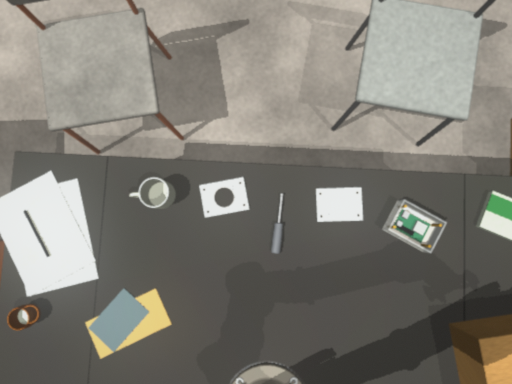

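View pics/s1.png

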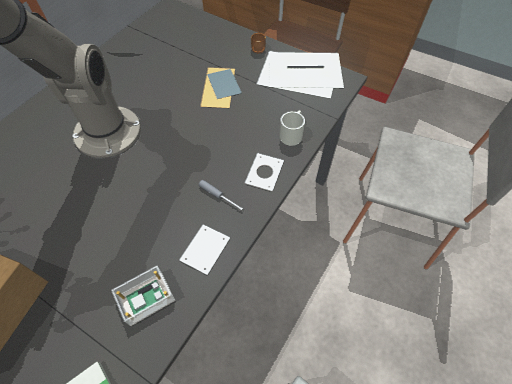

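The top view shows the cover at about (224,197) with the mug to its left at (155,193). The screwdriver is at (279,225), the plain panel at (340,204), and the far edge runs from about (15,153) to (510,172). Next I measure these.

```bash
cat >> h.py <<'E'
def cover(f, box, thr=150, z=6.0):
    x0,y0,x1,y1=box
    g=cv2.cvtColor(np.ascontiguousarray(f['color'][y0:y1,x0:x1]),cv2.COLOR_RGB2GRAY)
    S=4; g=cv2.resize(g,None,fx=S,fy=S,interpolation=cv2.INTER_CUBIC)
    m=(g>thr).astype(np.uint8)
    cs,h=cv2.findContours(m,cv2.RETR_CCOMP,cv2.CHAIN_APPROX_NONE)
    i=max(range(len(cs)),key=lambda k:cv2.contourArea(cs[k]))
    topx=lambda c:(c.reshape(-1,2)+0.5)/S-0.5+[x0,y0]
    W=ray(f,topx(cs[i]),z)[:,:2]
    rect=cv2.minAreaRect(W.astype(np.float32))
    holes=[(cv2.contourArea(cs[k])/S/S,ray(f,topx(cs[k]).mean(0),z)[0,:2]) for k in range(len(cs)) if h[0,k,3]==i and cv2.contourArea(cs[k])>S*S*.5]
    return W,rect,holes
def edgeline(f, cols, r0, r1, z=0.0, bright_above=True):
    g=cv2.GaussianBlur(cv2.cvtColor(np.ascontiguousarray(f['color']),cv2.COLOR_RGB2GRAY),(3,3),0).astype(float)
    return g
E
python3 - <<'E'
from h import *
L=lambda n:dict(np.load('pics/%s.npz'%n))
t=L('t1');s=L('s1')
for n,f,b in (('t',t,(192,170,256,225)),('t bp',t,(308,180,370,228)),('s',s,(238,145,292,197))):
    W,r,h=cover(f,b); print(n,np.round(cv2.boxPoints(r)).tolist(),'c',np.round(r[0],1),'size',np.round(r[1],1),'ang',round(r[2],1))
    for a,p in h: print('   hole',round(a,1),np.round(p,1))
g=cv2.cvtColor(t['color'],cv2.COLOR_RGB2GRAY)
for c in (60,120,200,230,260,330,400): print(c,g[145:178,c].tolist())
im=cv2.resize(t['color'][135:235,130:290,::-1],None,fx=5,fy=5,interpolation=cv2.INTER_CUBIC);cv2.imwrite('pics/c1.png',im)
E
```

```text
t [[524.0, 172.0], [546.0, 42.0], [642.0, 58.0], [620.0, 189.0]] c [583.2 115.3] size [ 97.6 132.5] ang 9.7
   hole 289.5 [583.  115.2]
t bp [[508.0, -150.0], [509.0, -282.0], [607.0, -281.0], [605.0, -149.0]] c [ 557.2 -215.6] size [ 97.2 132.6] ang 0.7
   hole 0.8 [ 523.7 -162.9]
   hole 0.5 [ 524.9 -268.4]
s [[521.0, 173.0], [544.0, 40.0], [641.0, 57.0], [619.0, 189.0]] c [581.4 114.9] size [ 99.  134.5] ang 9.5
   hole 1.0 [558.8  56.4]
   hole 170.3 [582.1 113.8]
60 [103, 102, 102, 102, 101, 103, 104, 97, 88, 87, 92, 93, 93, 94, 95, 93, 94, 95, 95, 95, 96, 96, 96, 97, 96, 97, 97, 97, 97, 98, 97, 99, 99]
120 [135, 136, 139, 141, 142, 143, 144, 145, 146, 145, 136, 108, 87, 89, 90, 90, 90, 90, 89, 90, 90, 90, 88, 89, 89, 90, 89, 89, 89, 89, 89, 90, 89]
200 [113, 112, 112, 112, 111, 110, 109, 111, 113, 114, 113, 112, 111, 109, 103, 90, 87, 90, 93, 92, 92, 92, 91, 93, 92, 91, 92, 92, 92, 92, 91, 92, 92]
230 [121, 116, 115, 117, 116, 116, 114, 114, 113, 113, 111, 112, 112, 112, 111, 108, 99, 87, 92, 93, 93, 93, 93, 92, 92, 92, 92, 92, 92, 92, 92, 92, 92]
260 [145, 114, 109, 109, 109, 109, 112, 111, 110, 109, 108, 107, 108, 108, 108, 107, 107, 101, 88, 85, 90, 91, 91, 91, 92, 90, 91, 90, 90, 90, 90, 90, 91]
330 [156, 146, 148, 145, 130, 103, 99, 101, 102, 102, 102, 102, 102, 102, 102, 102, 100, 101, 101, 103, 102, 94, 84, 91, 91, 90, 91, 91, 90, 91, 92, 91, 92]
400 [166, 166, 165, 168, 173, 177, 177, 160, 126, 123, 123, 123, 121, 120, 120, 119, 119, 120, 121, 122, 124, 125, 124, 124, 116, 95, 85, 88, 90, 89, 89, 89, 89]
```

View pics/c1.png

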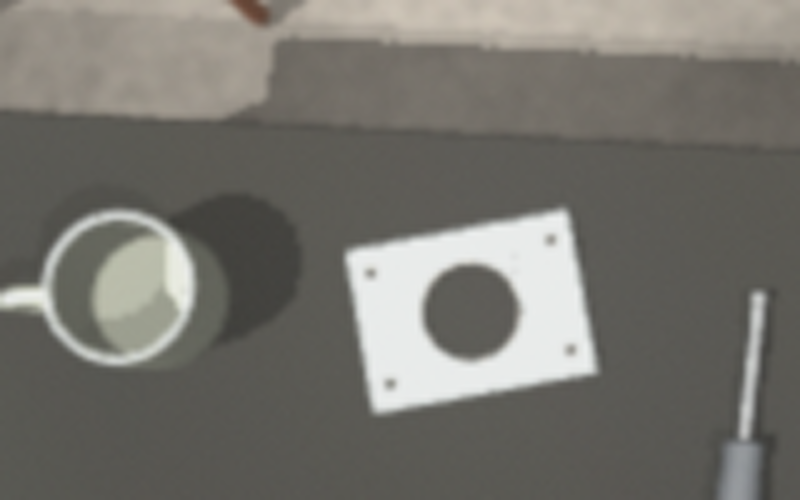

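The crop shows the cover tilted relative to the edge, with its four holes and fan opening clear and no obstacle on the near side. Next I fit the edge line and work out the approach.

```bash
cat > h2.py <<'E'
from h import *
def edge(f):
    g=cv2.cvtColor(np.ascontiguousarray(f['color']),cv2.COLOR_RGB2GRAY).astype(float)
    P=[]
    for c in list(range(110,450,4)):
        r0=153.5+(c-15)*0.0385
        r=np.arange(int(r0)-6,int(r0)+7); col=g[r,c]
        lo=g[r[-1]+3:r[-1]+9,c].mean() ; k=np.where(col>lo+8)[0]
        if len(k)==0 or k[-1]==len(r)-1: continue
        k=k[-1]; P.append((c, r[k]+0.5 if col[k]-lo>14 else r[k]))
    W=ray(f,P,-3.3)[:,:2]
    for _ in range(3):
        q=np.polyfit(W[:,1],W[:,0],1); e=W[:,0]-np.polyval(q,W[:,1]); W=W[abs(e)<max(1.5*e.std(),.5)]
    return q,e.std(),len(W)   # x = q0*y+q1
def rel(f,q,box):
    n=np.array([1,-q[0]])/np.hypot(1,q[0])
    W,r,h=cover(f,box); C=cv2.boxPoints(r)
    d=(C-[q[1],0])@n; print('corners', np.round(C,1).tolist(),'past edge',np.round(d,1),'size',np.round(r[1],1))
    print('max past',np.round(((W-[q[1],0])@n).max(),1))
    return C,n
def tool(T):
    s=bot.sense(); r=R.from_rotvec(s['eef_rot']); return s,r
def goal(p,ang,z):
    s,r=tool(0); x=np.array([np.cos(ang),np.sin(ang),0]); zt=np.array([0,0,-1.]); y=np.cross(zt,x)
    G=R.from_matrix(np.c_[x,y,zt]); sh=r.inv().apply(np.r_[p,z]-s['position'])/250; tn=(r.inv()*G).as_rotvec()/np.pi
    print('pos',np.round(s['position'],1),'toolx ang',round(np.degrees(np.arctan2(*r.as_matrix()[[1,0],0])),2),'F',np.round(s['ft_force'],1),'gap',round(float(s['finger_gap']),1),'t',s['time_s'])
    print('shift',np.round(sh,4),'turn',np.round(tn,4))
E
python3 - <<'E'
from h2 import *
t=dict(np.load('pics/t1.npz'))
q,sd,n=edge(t); print(q,sd,n,'normal ang',np.degrees(np.arctan2(-q[0],1)))
C,n=rel(t,q,(192,170,256,225))
W,r,h=cover(t,(192,170,256,225)); a=np.radians(9.6); c=np.array(r[0]); u=np.array([np.cos(a),np.sin(a)])
p=c-u*(47.5+11+25); print('approach',p)
goal(p,a,60)
E
```

```text
[6.56526078e-02 6.82525575e+02] 1.837778180654685 61 normal ang -3.7562267542764256
corners [[524.0, 172.39999389648438], [546.2000122070312, 41.79999923706055], [642.4000244140625, 58.099998474121094], [620.2000122070312, 188.8000030517578]] past edge [-169.5 -138.7  -43.9  -74.6] size [ 97.6 132.5]
max past -44.9
approach [500.85756333 101.36133919]
pos [ 223.5 -636.4  230.4] toolx ang 19.35 F [-1.1  0.2 -0.6] gap 85.5 t 0.1
shift [ 2.0247 -2.4153  0.6854] turn [-0.0005  0.0001  0.0542]
```

Emit:
send_rows:
  rows:
    - [[0.64,-0.77,0.1,0,0,0,-0.5],[0.64,-0.77,0.1,0,0,0,-0.5],[0.64,-0.77,0.1,0,0,0,-0.5],[0.64,-0.77,0.1,0,0,0,-0.5],[0.64,-0.77,0.1,0,0,0,-0.5]]

```text
time_s: 0.6
position: [310.2, -401.5, 205.5]
eef_rot: [-3.095, -0.528, 0.001]
ft_force: [2.1, 0.3, 0.5]
finger_gap: 64.1
```

Emit:
send_rows:
  rows:
    - [[0.64,-0.77,0.1,0,0,0,-0.5],[0.64,-0.77,0.1,0,0,0,-0.5],[0.64,-0.77,0.1,0,0,0,-0.5],[0.64,-0.77,0.1,0,0,0,-0.5],[0.64,-0.77,0.1,0,0,0,-0.5]]

```text
time_s: 1.1
position: [396.1, -168.3, 181.1]
eef_rot: [-3.095, -0.527, 0.001]
ft_force: [1.1, -0.6, 0.9]
finger_gap: 64.3
```

```bash
python3 - <<'E'
from h2 import *
goal([500.9,101.4],np.radians(9.6),100)
E
```

```text
pos [ 396.1 -168.3  181.1] toolx ang 19.34 F [ 1.1 -0.6  0.9] gap 64.3 t 1.1
shift [ 0.7527 -0.8785  0.3255] turn [-0.0005  0.0001  0.0541]
```

Emit:
send_rows:
  rows:
    - [[0.75,-0.88,0.3,0,0,0.054,-0.5],[0.75,-0.88,0.3,0,0,0.054,-0.5],[0.75,-0.88,0.3,0,0,0.054,-0.5],[0.75,-0.88,0.3,0,0,0.054,-0.5],[0.75,-0.88,0.3,0,0,0.054,-0.5]]

```text
time_s: 1.6
position: [479.5, 48.3, 120.9]
eef_rot: [-3.129, -0.263, 0.001]
ft_force: [1.4, -0.7, 0.2]
finger_gap: 63.5
```

```bash
python3 - <<'E'
from h2 import *
goal([500.9,101.4],np.radians(9.6),30)
E
```

```text
pos [479.5  48.3 120.9] toolx ang 9.59 F [ 1.4 -0.7  0.2] gap 63.5 t 1.6
shift [ 0.12   -0.1945  0.3638] turn [-0.0005  0.0002 -0.0001]
```

Emit:
send_rows:
  rows:
    - [[0.12,-0.195,0.2,0,0,0,-0.5],[0.12,-0.195,0.35,0,0,0,-0.5],[0.12,-0.195,0.364,0,0,0,-0.5],[0.12,-0.195,0.364,0,0,0,-0.5],[0.12,-0.195,0.364,0,0,0,-0.5]]

```text
time_s: 2.1
position: [501.0, 100.2, 30.8]
eef_rot: [-3.13, -0.26, 0.001]
ft_force: [0.1, 0.1, 0.1]
finger_gap: 63.8
```

```bash
python3 - <<'E'
from h2 import *
a=grab('top','t2.png');b=grab('scene','s2.png')
goal([500.9,101.4],np.radians(9.6),5)
im=cv2.resize(b['color'][90:240,170:370,::-1],None,fx=4,fy=4,interpolation=cv2.INTER_CUBIC);cv2.imwrite('pics/c2.png',im)
# better edge: half-level crossings, per column, t1
t=dict(np.load('pics/t1.npz'))
g=cv2.cvtColor(t['color'],cv2.COLOR_RGB2GRAY).astype(float)
P=[]
for c in range(190,450,3):
    r0=159+(c-200)*.0525; r=np.arange(int(r0)-7,int(r0)+8); col=g[r,c]
    lo=col[-5:].mean(); hi=col[:4].mean()
    k=np.where(col[:-1]>(lo+8))[0]
    if len(k)==0 : continue
    k=k[-1]; hi=col[max(0,k-3):k].mean(); m=(lo-4+hi)/2
    if hi-lo<9: continue
    j=[i for i in range(len(col)-1) if col[i]>=m>col[i+1]]
    if not j: continue
    j=j[-1]; P.append((c,r[j]+(col[j]-m)/(col[j]-col[j+1])))
P=np.array(P);W=ray(t,P,-3.3)[:,:2]
q=np.polyfit(W[:,1],W[:,0],1)
for _ in range(4):
    e=W[:,0]-np.polyval(q,W[:,1]); k=abs(e-np.median(e))<max(2*e.std(),.6); W=W[k]; P=P[k]; q=np.polyfit(W[:,1],W[:,0],1)
print(q,e.std(),len(W),np.degrees(np.arctan(-q[0])),P[::6].round(1).tolist())
E
```

```text
pos [501.9 100.2  31.7] toolx ang 9.46 F [-0.7  0.1  0.6] gap 64.1 t 2.2
shift [-0.0034 -0.0052  0.1068] turn [-0.0003 -0.0006 -0.0008]
[6.94278020e-02 6.81955698e+02] 0.5069009846970818 68 -3.971546975439056 [[190.0, 158.9], [208.0, 160.2], [229.0, 161.0], [253.0, 162.2], [271.0, 163.1], [298.0, 164.2], [331.0, 165.9], [358.0, 167.2], [382.0, 168.6], [406.0, 170.2], [427.0, 171.3], [445.0, 172.1]]
```

View pics/c2.png

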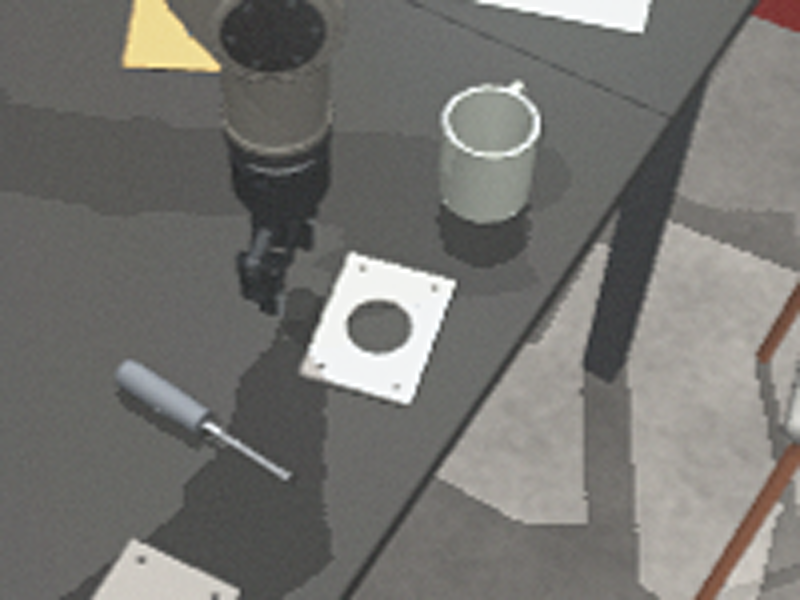

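The crop shows the open fingers at (270,280), near the cover's near long side, with free table under them. I lower them gently to feel for the table.

Emit:
send_rows:
  rows:
    - [[0,0,0.06,0,0,0,-0.5],[0,0,0.1,0,0,0,-0.5],[0,0,0.11,0,0,0,-0.5],[0,0,0.115,0,0,0,-0.5],[0,0,0.115,0,0,0,-0.5]]

```text
time_s: 2.7
position: [501.8, 100.3, 2.7]
eef_rot: [-3.13, -0.259, -0.002]
ft_force: [0.5, 0.4, 0.0]
finger_gap: 64.0
```

Emit:
send_rows:
  rows:
    - [[0,0,0.004,0,0,0,-0.5],[0,0,0.008,0,0,0,-0.5],[0,0,0.012,0,0,0,-0.5],[0,0,0.012,0,0,0,-0.5]]

```text
time_s: 3.1
position: [501.8, 100.3, -0.3]
eef_rot: [-3.13, -0.259, -0.002]
ft_force: [-0.7, -0.1, -0.3]
finger_gap: 64.2
```

Emit:
send_rows:
  rows:
    - [[0,0,0.004,0,0,0,-0.5],[0,0,0.008,0,0,0,-0.5],[0,0,0.008,0,0,0,-0.5]]

```text
time_s: 3.4
position: [501.7, 100.3, -2.4]
eef_rot: [-3.13, -0.259, -0.002]
ft_force: [1.1, -0.1, -0.2]
finger_gap: 63.7
```

Emit:
send_rows:
  rows:
    - [[0,0,0.004,0,0,0,-0.5],[0,0,0.008,0,0,0,-0.5],[0,0,0.008,0,0,0,-0.5]]

```text
time_s: 3.7
position: [501.6, 100.3, -4.6]
eef_rot: [-3.13, -0.259, -0.001]
ft_force: [-0.0, 1.1, 0.2]
finger_gap: 64.2
```

Emit:
send_rows:
  rows:
    - [[0,0,0.004,0,0,0,-0.5],[0,0,0.006,0,0,0,-0.5],[0,0,0.006,0,0,0,-0.5]]

```text
time_s: 4.0
position: [501.6, 100.2, -6.0]
eef_rot: [-3.13, -0.259, -0.001]
ft_force: [-1.2, 1.1, 3.5]
finger_gap: 63.8
```

Emit:
send_rows:
  rows:
    - [[0,0,0.004,0,0,0,-0.5],[0,0,0.006,0,0,0,-0.5],[0,0,0.006,0,0,0,-0.5]]

```text
time_s: 4.3
position: [501.6, 100.3, -6.1]
eef_rot: [-3.131, -0.259, -0.002]
ft_force: [-5.2, -1.3, 19.9]
finger_gap: 64.3
```

Contact comes at TCP z ≈ -6. I raise the tool 2.5 mm, then slide forward along tool x up to and slightly past the cover's near side.

Emit:
send_rows:
  rows:
    - [[0,0,-0.01,0,0,0,-0.5],[0.02,0,-0.01,0,0,0,-0.5],[0.04,0,-0.01,0,0,0,-0.5],[0.06,0,-0.01,0,0,0,-0.5],[0.08,0,-0.01,0,0,0,-0.5]]

```text
time_s: 4.8
position: [521.9, 103.6, -3.8]
eef_rot: [-3.131, -0.259, -0.002]
ft_force: [0.9, 1.1, 1.2]
finger_gap: 64.5
```

Emit:
send_rows:
  rows:
    - [[0.01,0,0,0,0,0,-0.5],[0.02,0,0,0,0,0,-0.5],[0.03,0,0,0,0,0,-0.5],[0.04,0,0,0,0,0,-0.5],[0.05,0,0,0,0,0,-0.5]]

```text
time_s: 5.3
position: [534.3, 105.7, -3.8]
eef_rot: [-3.131, -0.259, -0.001]
ft_force: [-0.3, 0.5, -0.3]
finger_gap: 64.0
```

```bash
sed -i '/^def edgeline/,$d' h.py; python3 - <<'E'
from h2 import *
q=np.array([.0694,682.0])
a=grab('top','t3.png');b=grab('scene','s3.png')
rel(b,q,(225,130,320,215))
goal([614.2,122],np.radians(-3.97),-3.5)
im=cv2.resize(b['color'][100:220,190:350,::-1],None,fx=5,fy=5,interpolation=cv2.INTER_CUBIC);cv2.imwrite('pics/c3.png',im)
E
```

```text
corners [[688.7000122070312, 7.199999809265137], [795.9000244140625, -0.5], [815.9000244140625, 275.6000061035156], [708.5999755859375, 283.29998779296875]] past edge [  6.2 113.7 114.5   7. ] size [276.8 107.5]
max past 113.8
pos [534.7 105.8  -3.7] toolx ang 9.46 F [ 0.6 -0.5  0.3] gap 63.8 t 5.4
shift [ 0.3245 -0.0117 -0.0005] turn [-0.0001 -0.0005  0.0746]
```

View pics/c3.png

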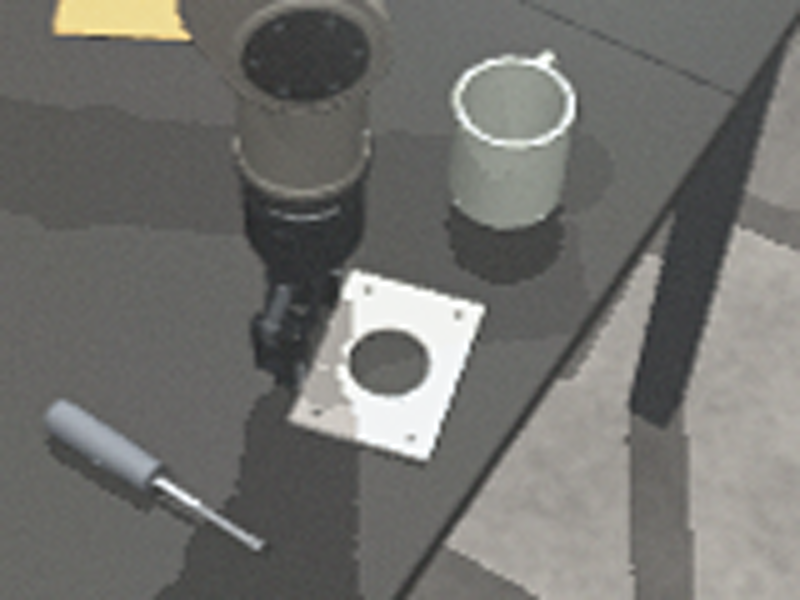

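The crop shows the fingers at (290,350) against the cover's near side, with the cover shifted slightly. My contour caught the bright floor instead, so I re-segment with a higher threshold.

```bash
python3 - <<'E'
from h2 import *
q=np.array([.0694,682.0])
import h2
for n,bx in (('s2',(240,145,290,195)),('s3',(243,148,292,196)),):
    f=dict(np.load(f'pics/{n}.npz'))
    for thr in (150,175):
        W,r,h=cover(f,bx,thr); C=cv2.boxPoints(r); nn=np.array([1,-q[0]])/np.hypot(1,q[0])
        print(n,thr,C.round(1).tolist(),'d',((C-[q[1],0])@nn).round(1),np.round(r[1],1),[(round(a),p.round(1).tolist()) for a,p in h if a>100])
f=dict(np.load('pics/t3.npz'));W,r,h=cover(f,(185,165,260,225),150);print(cv2.boxPoints(r).round(1).tolist(),[(round(a),p.round(1).tolist()) for a,p in h if a>100])
E
```

```text
s2 150 [[521.7000122070312, 173.0], [544.0999755859375, 40.20000076293945], [641.7000122070312, 56.70000076293945], [619.2999877929688, 189.39999389648438]] d [-171.9 -140.4  -44.2  -75.7] [ 99.  134.6] [(170, [582.0, 113.7])]
s2 175 [[522.5999755859375, 172.39999389648438], [544.5999755859375, 41.0], [640.9000244140625, 57.20000076293945], [618.9000244140625, 188.5]] d [-170.9 -139.9  -44.9  -76. ] [ 97.6 133.2] [(180, [581.9, 113.8])]
s3 150 [[532.4000244140625, 174.60000610351562], [554.2999877929688, 41.900001525878906], [651.7999877929688, 58.0], [629.9000244140625, 190.6999969482422]] d [-161.4 -130.3  -34.1  -65.2] [ 98.8 134.5] [(172, [592.6, 115.6])]
s3 175 [[532.9000244140625, 173.39999389648438], [555.4000244140625, 42.400001525878906], [651.5999755859375, 58.79999923706055], [629.2000122070312, 189.89999389648438]] d [-160.7 -129.2  -34.4  -65.9] [ 97.6 132.9] [(182, [592.6, 115.6])]
[[541.5, 175.39999389648438], [562.7999877929688, 44.70000076293945], [652.0, 59.20000076293945], [630.7000122070312, 190.0]] []
```

The cover has followed the push: its centre is at (592.6,115.6), giving a centre-to-TCP distance of 58.7 mm as expected. Next I push it 76 mm in four calls, turning about 13.4° on the way and stopping about 5 mm short.

Emit:
send_rows:
  rows:
    - [[0.015,-0.001,0,0,0,0.0037,-0.5],[0.03,-0.002,0,0,0,0.0075,-0.5],[0.046,-0.003,0,0,0,0.011,-0.5],[0.061,-0.004,0,0,0,0.015,-0.5],[0.076,-0.004,0,0,0,0.0187,-0.5]]

```text
time_s: 5.9
position: [553.6, 110.0, -3.7]
eef_rot: [-3.137, -0.165, -0.002]
ft_force: [0.0, 1.3, 0.4]
finger_gap: 64.0
```

Emit:
send_rows:
  rows:
    - [[0.015,-0.002,0,0,0,0.0037,-0.5],[0.03,-0.004,0,0,0,0.0075,-0.5],[0.046,-0.005,0,0,0,0.011,-0.5],[0.061,-0.007,0,0,0,0.015,-0.5],[0.076,-0.009,0,0,0,0.0187,-0.5]]

```text
time_s: 6.4
position: [572.6, 114.3, -3.7]
eef_rot: [-3.14, -0.072, -0.002]
ft_force: [-0.4, -0.6, -0.2]
finger_gap: 64.3
```

```bash
python3 - <<'E'
from h2 import *
q=np.array([.0694,682.0]); nn=np.array([1,-q[0]])/np.hypot(1,q[0])
f=grab('scene','s4.png')
for thr in (170,185):
    W,r,h=cover(f,(245,145,310,205),thr); C=cv2.boxPoints(r)
    print(thr,C.round(1).tolist(),'d',((C-[q[1],0])@nn).round(1),np.round(r[1],1),[(round(a),p.round(1).tolist()) for a,p in h if a>100])
goal([609.1,122.4],np.radians(-3.97),-3.5)
im=cv2.resize(f['color'][100:220,200:360,::-1],None,fx=5,fy=5,interpolation=cv2.INTER_CUBIC);cv2.imwrite('pics/c4.png',im)
E
```

```text
170 [[578.7999877929688, 181.89999389648438], [586.4000244140625, 48.20000076293945], [683.2000122070312, 53.70000076293945], [675.5999755859375, 187.39999389648438]] d [-115.5  -98.7   -2.5  -19.4] [ 96.9 133.9] []
185 [[579.2000122070312, 181.60000610351562], [586.9000244140625, 48.599998474121094], [682.7999877929688, 54.099998474121094], [675.2000122070312, 187.0]] d [-115.1  -98.3   -2.9  -19.7] [ 96.1 133.2] []
pos [573.3 114.6  -3.6] toolx ang 2.58 F [0.8 0.4 0.3] gap 63.9 t 6.45
shift [ 0.1445 -0.0249  0.    ] turn [-0.0002 -0.0007  0.0364]
```

View pics/c4.png

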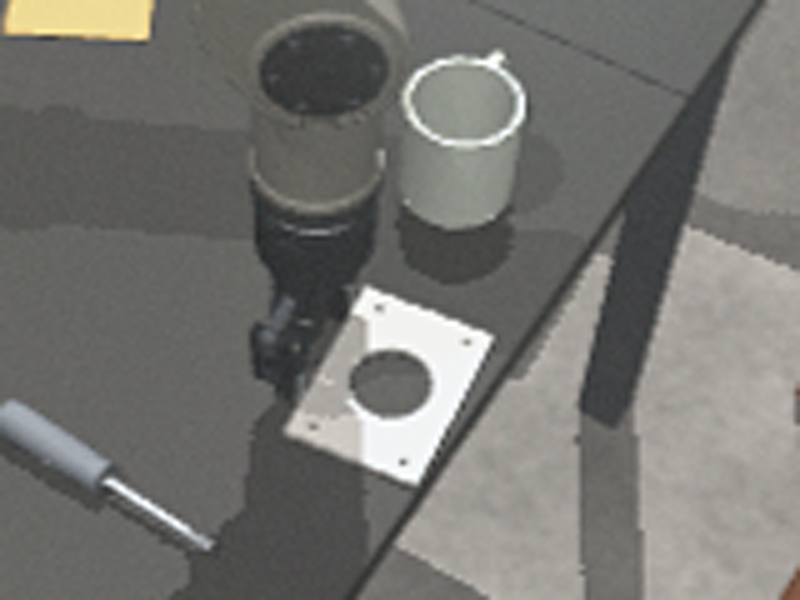

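The crop shows the cover flush on the fingers, its leading corner (415,487) just inside the edge. Its angle measures 3.25° against the tool's 2.6°. I continue the push.

Emit:
send_rows:
  rows:
    - [[0.014,-0.0025,0,0,0,0.0037,-0.5],[0.029,-0.005,0,0,0,0.0075,-0.5],[0.043,-0.0075,0,0,0,0.011,-0.5],[0.058,-0.01,0,0,0,0.015,-0.5],[0.072,-0.0125,0,0,0,0.0183,-0.5]]

```text
time_s: 6.95
position: [591.5, 118.6, -3.5]
eef_rot: [-3.141, 0.021, -0.004]
ft_force: [-0.2, -0.5, 0.5]
finger_gap: 63.6
```

Emit:
send_rows:
  rows:
    - [[0.014,-0.003,0,0,0,0.0037,-0.5],[0.029,-0.0065,0,0,0,0.0075,-0.5],[0.043,-0.01,0,0,0,0.011,-0.5],[0.058,-0.013,0,0,0,0.015,-0.5],[0.071,-0.0165,0,0,0,0.0183,-0.5]]

```text
time_s: 7.45
position: [609.6, 122.5, -3.5]
eef_rot: [-3.139, 0.113, -0.004]
ft_force: [-0.3, -0.2, 0.1]
finger_gap: 64.1
```

```bash
python3 - <<'E'
from h2 import *
q=np.array([.0694,682.0]); nn=np.array([1,-q[0]])/np.hypot(1,q[0])
f=grab('scene','s5.png');t=grab('top','t5.png')
for thr in (175,185):
    W,r,h=cover(f,(250,145,325,215),thr); C=cv2.boxPoints(r)
    print(thr,C.round(1).tolist(),'d',((C-[q[1],0])@nn).round(1),np.round(r[1],1),[(round(a),p.round(1).tolist()) for a,p in h if a>100])
goal([614.1,122.1],np.radians(-3.97),-3.5)
im=cv2.resize(f['color'][120:230,220:366,::-1],None,fx=5,fy=5,interpolation=cv2.INTER_CUBIC);cv2.imwrite('pics/c5.png',im)
E
```

```text
175 [[615.0999755859375, 55.099998474121094], [712.7999877929688, 48.70000076293945], [721.7000122070312, 185.3000030517578], [624.0999755859375, 191.6999969482422]] d [-70.6  27.3  26.8 -71.1] [136.9  97.9] []
185 [[614.9000244140625, 56.099998474121094], [711.4000244140625, 49.099998474121094], [721.2000122070312, 183.89999389648438], [624.7000122070312, 190.89999389648438]] d [-70.8  26.   26.4 -70.4] [135.2  96.8] []
pos [609.9 122.7  -3.4] toolx ang -4.09 F [0.2 0.3 0.4] gap 63.6 t 7.55
shift [0.017  0.0011 0.0003] turn [-0.0004 -0.0009 -0.0007]
```

View pics/c5.png

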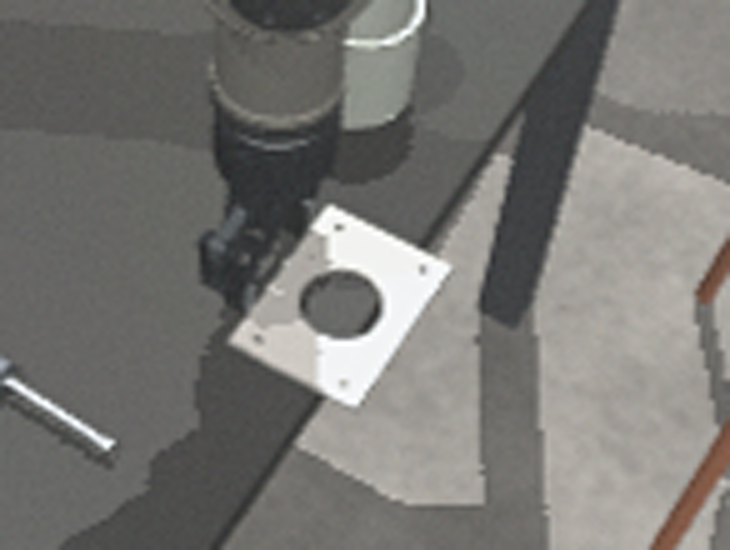

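The crop shows the cover's far side past the edge and parallel to it, at roughly 26 mm. Before the last few millimetres I cross-check the edge line within the scene camera, since each camera's bias cancels there.

```bash
python3 - <<'E'
from h2 import *
s=dict(np.load('pics/s1.npz')); g=cv2.GaussianBlur(cv2.cvtColor(s['color'],cv2.COLOR_RGB2GRAY),(3,3),0).astype(float)
q=np.array([.0694,682.0]); nn=np.array([1,-q[0]])/np.hypot(1,q[0])
# sample profiles along outward normal at z=0 for y from -150..160 ; offset = nominal distance past q-line when cast at z=0
off=np.arange(-15,45,.5); acc=[]
for y in np.arange(-150,200,10):
    b=np.array([q[1]+q[0]*y,y]); P=np.c_[b+off[:,None]*nn, np.zeros(len(off))]
    uv=pix(s,P).astype(np.float32); acc.append(cv2.remap(g.astype(np.float32),uv[:,0].reshape(1,-1),uv[:,1].reshape(1,-1),cv2.INTER_LINEAR)[0])
acc=np.array(acc)
print('median profile',list(zip(off[::2].tolist(),np.median(acc,0)[::2].round(0).tolist())))
for lab,A in(('y<0',acc[:15]),('y>0',acc[15:])):
    print(lab,np.median(A,0)[::3].round(0).tolist())
o=np.array(s['cam_to_world'])[:3,3]; d=(o[:2]-[q[1]+q[0]*50,50])@nn
print('cam dist beyond edge',d,'height',o[2],' z=-30 bottom appears at offset',-30*d/(o[2]+30)) 
# fan-centre distance to edge in each camera
t=dict(np.load('pics/t1.npz'))
for n,f,b in (('t',t,(192,170,256,225)),('s',s,(238,145,292,197))):
    W,r,h=cover(f,b); c=np.array(r[0]); print(n,c.round(1),((c-[q[1],0])@nn).round(1))
E
```

```text
median profile [(-15.0, 103.0), (-14.0, 103.0), (-13.0, 103.0), (-12.0, 103.0), (-11.0, 103.0), (-10.0, 102.0), (-9.0, 101.0), (-8.0, 99.0), (-7.0, 96.0), (-6.0, 92.0), (-5.0, 88.0), (-4.0, 82.0), (-3.0, 78.0), (-2.0, 73.0), (-1.0, 71.0), (0.0, 72.0), (1.0, 74.0), (2.0, 78.0), (3.0, 83.0), (4.0, 90.0), (5.0, 97.0), (6.0, 102.0), (7.0, 106.0), (8.0, 110.0), (9.0, 117.0), (10.0, 124.0), (11.0, 128.0), (12.0, 135.0), (13.0, 143.0), (14.0, 150.0), (15.0, 150.0), (16.0, 149.0), (17.0, 148.0), (18.0, 146.0), (19.0, 145.0), (20.0, 144.0), (21.0, 143.0), (22.0, 142.0), (23.0, 142.0), (24.0, 142.0), (25.0, 143.0), (26.0, 143.0), (27.0, 143.0), (28.0, 143.0), (29.0, 143.0), (30.0, 144.0), (31.0, 145.0), (32.0, 145.0), (33.0, 145.0), (34.0, 145.0), (35.0, 145.0), (36.0, 145.0), (37.0, 145.0), (38.0, 145.0), (39.0, 145.0), (40.0, 145.0), (41.0, 146.0), (42.0, 147.0), (43.0, 147.0), (44.0, 140.0)]
y<0 [102.0, 102.0, 102.0, 102.0, 101.0, 98.0, 92.0, 84.0, 76.0, 70.0, 69.0, 72.0, 81.0, 91.0, 100.0, 105.0, 107.0, 108.0, 108.0, 108.0, 108.0, 109.0, 108.0, 109.0, 109.0, 108.0, 109.0, 109.0, 109.0, 109.0, 109.0, 109.0, 109.0, 109.0, 109.0, 109.0, 108.0, 108.0, 108.0, 108.0]
y>0 [103.0, 103.0, 103.0, 103.0, 101.0, 98.0, 93.0, 86.0, 78.0, 75.0, 77.0, 87.0, 102.0, 119.0, 133.0, 143.0, 149.0, 152.0, 153.0, 153.0, 153.0, 153.0, 153.0, 153.0, 153.0, 153.0, 152.0, 152.0, 152.0, 152.0, 151.0, 150.0, 150.0, 150.0, 150.0, 150.0, 149.0, 150.0, 151.0, 150.0]
cam dist beyond edge 249.92221291195114 height 1033.3873582118626  z=-30 bottom appears at offset -7.050738688455186
t [583.2 115.3] -106.6
s [581.4 114.9] -108.3
```

The scene camera puts both the edge and the cover about 2 mm nearer the robot than the top camera does. Measured against its own edge line, the overhang is about 27.3 mm. I check this directly in the top frame t5.

```bash
cat > far.py <<'E'
from h2 import *
def far(f,y0=62,y1=172,q=np.array([.0694,682.0])):
    nn=np.array([1,-q[0]])/np.hypot(1,q[0]); g=cv2.cvtColor(np.ascontiguousarray(f['color']),cv2.COLOR_RGB2GRAY).astype(np.float32)
    off=np.arange(-85,60,.25); D=[];Y=np.arange(y0,y1,4.)
    for y in Y:
        P=np.c_[np.array([q[1]+q[0]*y,y])+off[:,None]*nn,np.full(len(off),6.)]
        uv=pix(f,P).astype(np.float32); p=cv2.remap(g,uv[:,0].reshape(1,-1),uv[:,1].reshape(1,-1),cv2.INTER_LINEAR)[0]
        dp=p[:-1]-p[1:]; k=np.argmax(cv2.GaussianBlur(dp.reshape(1,-1),(9,1),0)[0]); hi=p[k-20:k-10].max(); lo=p[k+14:k+26].mean(); m=(hi+lo)/2
        j=np.where((p[:-1]>=m)&(p[1:]<m)&(abs(np.arange(len(dp))-k)<16))[0]
        D.append(off[j[-1]] if len(j) else np.nan)
    D=np.array(D); k=np.isfinite(D)&(abs(D-np.nanmedian(D))<6); a=np.polyfit(Y[k],D[k],1)
    return round(float(np.median(D[k])),2),'slope deg',round(float(np.degrees(a[0])),2),'sd',round(float((D[k]-np.polyval(a,Y[k])).std()),2),k.sum()
E
python3 - <<'E'
from far import *
L=lambda n:dict(np.load('pics/%s.npz'%n))
print('top t1 far side (mid, expect ~ -59)',far(L('t1'),65,170)); print('scene s1',far(L('s1'),65,170))
print('top t5',far(L('t5'))); print('scene s5',far(L('s5')))
E
```

```text
top t1 far side (mid, expect ~ -59) (-60.25, 'slope deg', -14.19, 'sd', 0.28, np.int64(12))
scene s1 (-62.62, 'slope deg', -13.47, 'sd', 0.48, np.int64(12))
top t5 (27.0, 'slope deg', 0.03, 'sd', 1.13, np.int64(19))
scene s5 (25.25, 'slope deg', -0.03, 'sd', 0.3, np.int64(25))
```

Top gives 27.0 mm, scene about 27.4 mm, and the side is square to within 0.05°. I push 2.8 mm more and look again.

Emit:
send_rows:
  rows:
    - [[0.004,0,0,0,0,0,-0.5],[0.008,0,0,0,0,0,-0.5],[0.011,0,0,0,0,0,-0.5],[0.011,0,0,0,0,0,-0.5]]

```text
time_s: 7.95
position: [612.7, 122.4, -3.4]
eef_rot: [-3.139, 0.112, -0.005]
ft_force: [-0.1, -0.3, 0.8]
finger_gap: 64.1
```

```bash
python3 - <<'E'
from far import *
t=grab('top','t6.png');s=grab('scene','s6.png')
print('top',far(t),'scene(+2.2)',far(s)); goal([614.1,122.1],np.radians(-3.97),-3.5)
E
```

```text
top (29.75, 'slope deg', 0.48, 'sd', 0.89, np.int64(20)) scene(+2.2) (28.25, 'slope deg', 0.41, 'sd', 0.32, np.int64(24))
pos [612.7 122.5  -3.4] toolx ang -4.09 F [ 0.6  0.2 -0.7] gap 63.8 t 8.05
shift [0.0057 0.001  0.0006] turn [-0.0004 -0.001  -0.0007]
```

The overhang is now 29.8 mm (top) and 30.4 mm (scene), tilted about 0.4°. That is good, so I back off along the table and lift.

Emit:
send_rows:
  rows:
    - [[-0.03,0,0,0,0,0,-0.5],[-0.1,0,0,0,0,0,-0.5],[-0.2,0,-0.1,0,0,0,-0.5],[-0.3,0,-0.3,0,0,0,-0.5],[-0.4,0,-0.5,0,0,0,-0.5]]

```text
time_s: 8.55
position: [515.5, 128.9, 111.2]
eef_rot: [-3.139, 0.111, -0.001]
ft_force: [1.0, -0.2, 1.0]
finger_gap: 63.9
```

Emit:
send_rows:
  rows:
    - [[-0.15,0,-0.2,0,0,0,-0.5],[-0.15,0,-0.2,0,0,0,-0.5],[-0.15,0,-0.2,0,0,0,-0.5],[-0.15,0,-0.2,0,0,0,-0.5]]

```text
time_s: 8.95
position: [478.2, 131.2, 160.4]
eef_rot: [3.139, -0.112, 0.001]
ft_force: [0.6, 0.5, 0.5]
finger_gap: 64.0
```

```bash
python3 - <<'E'
from far import *
t=grab('top','t7.png');s=grab('scene','s7.png')
print('top',far(t),'scene(+2.2)',far(s)); goal([614.1,122.1],np.radians(-3.97),-3.5)
t1=dict(np.load('pics/t1.npz'));s1=dict(np.load('pics/s1.npz'))
for n,a,b,box in (('bp',t1,t,(308,180,370,228)),): print(n,[np.round(cover(f,box)[1][0],1) for f in (a,b)])
# mug / screwdriver / case change in the scene view
for n,(x0,y0,x1,y1) in dict(mug=(278,105,308,140),driver=(196,175,245,212),case=(108,265,178,325)).items():
    d=cv2.absdiff(s1['color'][y0:y1,x0:x1],s['color'][y0:y1,x0:x1]); print(n,'mean diff',d.mean().round(1),'>40:',int((d.max(2)>40).sum()))
cv2.imwrite('pics/c7.png',cv2.resize(s['color'][90:340,90:390,::-1],None,fx=2.4,fy=2.4,interpolation=cv2.INTER_CUBIC))
E
```

```text
top (29.75, 'slope deg', 0.06, 'sd', 0.19, np.int64(19)) scene(+2.2) (28.25, 'slope deg', 0.33, 'sd', 0.26, np.int64(16))
pos [478.1 131.  159.5] toolx ang -4.11 F [ 0.4  0.3 -0.1] gap 64.2 t 9.05
shift [ 0.5462 -0.0037  0.6513] turn [ 0.0002  0.0004 -0.0008]
bp [array([ 557.2, -215.6]), array([ 557.9, -216.3])]
mug mean diff 5.1 >40: 0
driver mean diff 10.4 >40: 35
case mean diff 6.3 >40: 9
```

View pics/c7.png

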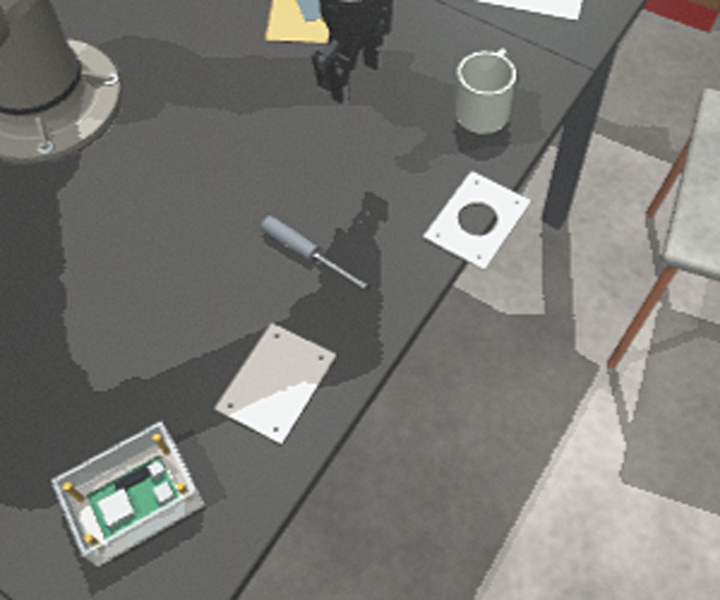

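The final crop shows the cover flat at (477,220) with its far side hanging over the edge. The mug, screwdriver, plain panel and case are in place, and the gripper is clear at (350,60).

```bash
python3 -c "
from station import bot
print(bot.sign_off())"
```

```text
the job is handed in; nothing more can be done
None
```

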